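Hold the reference carrier in the photometer's beam

ROBOT

A 6-joint arm with a two-finger parallel gripper is mounted at the origin on a cart in front of the work surface, level with it; the furniture and walls round the work are solid. World frame = base frame: x ahead of the robot, y to its left, z up, the work surface at z = 0. Lengths are in m, angles in rad, forces in N, time in s.
With the tool pointing down it reaches from about 0.225 to 0.875 m from the base axis. Payload 3.4 kg.
Tool frame: the origin (TCP) lies midway between the tips of the shut fingers; the grasp point (between the pads) lies 19 mm behind it; z points along the fingers, y is the line along which they close (so a half turn about z gives the same grasp; the last joint's range is limited). The gripper opens to 85 mm and grips with 20 to 120 N. Pads are 22 mm wide; open, the fingers measure 114 mm over their backs; the gripper's body (76 mm by 85 mm) begins 54 mm behind the grasp point. The pads swing forward as they close: fully open they stand 13 mm farther back than shut.
Start: joints at [1.058, 0.276, 1.505, -0, 1.361, -0.121], TCP at [0.22, 0.531, 0.231] pointing down, gripper open.
Joint ranges: [-2.89, 2.89], [-0.75, 2.08], [0.22, 2.7], [-1.18, 4.32], [0.11, 2.71], [-2.7, 2.7]. Speed limits (rad/s): [2.57, 2.57, 3.14, 3.14, 3.14, 3.14].

INTERFACE

Orientations are given as a rotation vector (axis times angle).
In Python, from plant import arm, cams, order gives the robot as it stands.
- The arm moves only by the tool arm_command, never from a script. Its argument "increments" is a list of rows, each an object of numbers: "fingers": the closure, from 0 (fully open) to 1 (shut); "dx", "dy", "dz": the shift along the tool's x, y, z in mm; "ax", "ay", "az": the turn, a rotation vector about the tool's x, y, z in rad. A call has 1 to 20 rows; each row is the pose to reach, as a shift and turn from the pose commanded when the call began, along the tool's axes at that moment; what a row does not reach only later rows make up. A row lasts 1/8 s, in which the tool goes at most 62.5 mm and 10.7 degrees, less where a joint would pass 70% of its speed; a pose out of reach is approached as far as the arm can. A call with a gripper value outside its range is refused whole. The fingers move at their own pace and stop on an object; "force" is the grip in N (left out, the last holds). Time passes only in rows, so rows that repeat a pose let the fingers close. It gives the time, the measured TCP pose, the force, the opening and the grip force at its end, in the units of the state.
- arm.state(): the state, without advancing time (a new reading comes with each control period).
- cams.get_image(name): name is "side" or "top"; returns the picture (420x560x3 uint8, blue, green, red); there is no depth.
- cams.camera_params(name): a dict with "fx", "fy", "cx", "cy" (pixels), "k1" (the pictures are not rectified: a ray, as slopes to the right and down, at radius r is drawn at 1 + k1 r^2 times it, then the intrinsics apply), "world_from_camera" (4x4, takes a point from camera to world coordinates). Camera axes: x right, y down, z forward; pixel columns grow to the right and rows downward; lengths in m; the calibration is good to about 2 mm. A picture is of the moment at which its call begins. camera_params takes no time and is no camera call.
- order.job_done(): hands the job in; it is judged then, once.
The state is a dict: "time": time; "joints": joint angles; "dq": joint speeds; "joint_efforts": joint torques, N m; "tool_pos": TCP position; "orientation": TCP orientation; "force": force on the tool from outside, world axes, zero at the start; "moment": the same for the moment, N m; "grip_width": finger opening in m; "grip_force": force on a finger pad.
Only numpy, scipy, OpenCV 4.12 (cv2) and the standard library are available. Lean on these libraries where they do the work, as an engineer would, in place of code of your own. Each camera call takes 0.05 s, during which the arm holds its last target. There are 200 camera calls.

TASK

Slide the shutter on top of the photometer fully open, then take the carrier with the flat grip out of the stand, pass its blade down through the slot and hold it upright inside, in the beam, with the underside of its collar about 15 mm above the photometer's top. Finish while still holding it there: do not let it go and do not lower it onto its collar. Do not force it, and leave the other carrier and everything else on the bench where they are.

Things in the scene. Friction and masses are not known exactly. Their poses are not given: they have to be found in the camera images.
- photometer: White and grey box, 150 mm deep (its x) by 190 mm wide (its y) by 100 mm high; fixed. Origin: centre of its underside, on the bench; z up; its front, with a clear window on one half and a dark display on the other, faces -x at yaw 0. Its flat top is at 100 mm. Two rails 7 mm high run along its y at x = +-22 mm on the top (5 mm wide).
- slot (a point): Centre of the slot's mouth in the flat top of the photometer (at x 0, y -40, z 100 mm of the photometer; axes as the photometer's). The slot is 42 mm long along its y and 8 mm wide along its x, goes through the 8 mm top plate, with a small chamfer. The space below is hollow down to 8 mm above the bench; the lamp and the detector inside leave a gap of 36 mm (their ends at x = +-18 mm).
- beam (a point): Point of the beam inside the photometer, 30 mm straight below the slot's mouth; axes as the photometer's. The carrier's window belongs here, and is here when the collar's underside is 15 mm above the flat top.
- shutter (a joint): Shutter plate (36 x 60 x 4 mm, lying on the top, between the rails) that covers the slot at 0 and slides along the photometer's +y to 0.060 m (fully open, against its end stop). It slides with about 1 N of friction and stays where left; it may start a little open.
- shutter_knob (a point): Point on the axis of the shutter's upright black knob, 26 mm above the photometer's flat top, to be gripped. The knob is a round post 14 mm in diameter (16 mm at its head) standing 38 mm above the flat top (34 mm above the shutter plate); it moves with the shutter.
- stand: Grey stand, 75 x 170 mm, 90 mm high, fixed; origin at the centre of its underside, z up. Two slots side by side along its y (at y = -38 and +38 mm) hold the two carriers, which hang by their collars on the stand's top, blade down.
- carrier_grip (a point): Centre of the flat black grip of the carrier to be used (the one with the windowed blade). The grip is 12 mm thick along the carrier's x, 32 mm along its y and 44 mm high, upright in either slot of the stand. The underside of the collar lies 26 mm and the blade's lower edge 106 mm below this point.
- carrier_window (a point): Centre of the round glass window (27 mm) in the blade of the same carrier, 71 mm below the grip's centre, 35 mm above the blade's lower edge; axes as the carrier's.
- blank_grip (a point): Centre of the grip of the other carrier: a round black post 16 mm in diameter, 44 mm high, on the same collar and blade but without a window. It stands in the other slot of the stand and stays there.
- carrier: The carrier to be used, about 0.12 kg; origin at the middle of the blade's lower edge, 106 mm below the grip's centre, z up. Aluminium blade 6 mm thick (x), 40 mm wide (y), 80 mm long, with a rounded lower edge; above it a collar plate 24 x 52 x 4 mm, then the grip. It is symmetrical: either way round will do.
- vial: Small black-capped vial, 24 mm in diameter and 48 mm high, standing loose between the photometer and the stand; to be left alone. Origin: centre of its underside.
- dropper: Small brown bottle with a black cap, 34 mm in diameter and 78 mm high, loose to the left of the photometer, near the notebook; to be left alone. Origin: centre of its underside.
Mind the look-alikes: they are no part of the job. Leave any red or yellow look-alike of the carrier alone.

How it is judged:
By the outcome, as a careful person would: the job done as asked, in the order asked, and still so for the second after the job is handed in, while the arm keeps its last pose, push and grip.
It also fails if it takes over 61 s, if anything falls off the work surface, if the arm or the gripper's body presses on something with over 40 N, if the wrist force passes 120 N, or if a joint passes its speed limit or range.

## Working session

There is one attempt and no reset: what is moved stays moved. The work goes in short steps, Python scripts to look and compute and a tool call to move; the robot and the scene stay as the last step left them, time stands still between calls to the robot, and variables do not carry over. Pictures are saved under pics/ and viewed, at most 10 in all, crops included, and the job is handed in when it is done.

Besides the shell and the picture viewer there is one more tool, called after "Call:" as name(argument=value, ...), one argument or row to a line, values as JSON. arm_command: Moves the arm, as the interface text tells. Its arguments: {"type":"object","properties":{"increments":{"type":"array"},"force":{"type":"number"}},"required":["increments"]}

```bash
mkdir -p pics; ls
python3 - <<'E'
from plant import arm,cams,order
import cv2,numpy as np
for n in("side","top"):
    im=cams.get_image(n);cv2.imwrite(f"pics/{n}0.png",im)
    p=cams.camera_params(n);print(n,{k:(np.round(v,4).tolist()) for k,v in p.items()})
s=arm.state();print(s)
E
```

```text
pics
side {'fx': 442.2915, 'fy': 442.2915, 'cx': 293.6093, 'cy': 207.6714, 'k1': -0.1237, 'world_from_camera': [[0.9997, -0.0058, -0.0233, 0.4834], [0.0168, -0.5256, 0.8505, -0.903], [-0.0172, -0.8507, -0.5254, 0.6688], [0.0, 0.0, 0.0, 1.0]]}
top {'fx': 386.7483, 'fy': 386.7483, 'cx': 277.3774, 'cy': 209.0467, 'k1': 0.0091, 'world_from_camera': [[0.0098, -0.9772, 0.212, 0.2768], [-0.9999, -0.0102, -0.0009, 0.0025], [0.003, -0.212, -0.9773, 1.0487], [0.0, 0.0, 0.0, 1.0]]}
{'time': 0.1, 'joints': array([ 1.05799381e+00,  2.76511924e-01,  1.50600491e+00,  1.56686427e-05,
        1.36070929e+00, -1.20980440e-01]), 'dq': array([-0.00183726, -0.00154033, -0.00301172, -0.00057798,  0.00133147,
        0.00032418]), 'joint_efforts': array([ 2.16927256e-03, -4.17699659e+01, -2.46405548e+01, -3.27387602e-05,
        5.67460345e-03, -7.68497841e-06]), 'tool_pos': array([0.21933214, 0.53101186, 0.23053817]), 'orientation': array([-6.11446096e-01, -3.08098081e+00,  2.43018957e-03]), 'force': array([-1.27688004, -0.14199302, -0.52683673]), 'moment': array([ 0.0166888 , -0.00853488, -0.01770812]), 'grip_force': 0.0, 'grip_width': 0.08514928767909927}
```

View pics/side0.png

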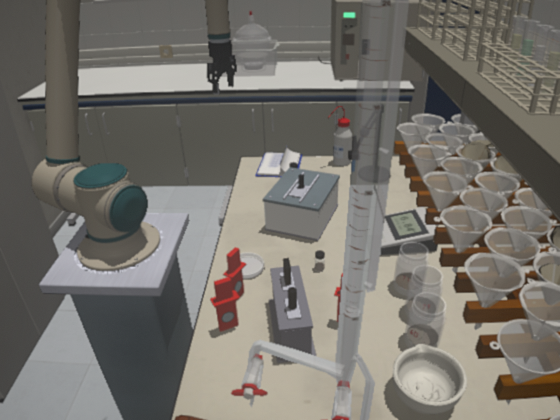

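View pics/top0.png

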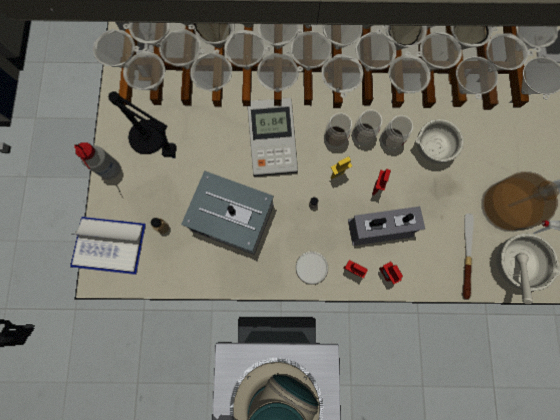

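The side view shows the photometer at (302,200) with its knob at (300,181), the stand at (290,310) with grips at (287,270) and (292,298), and the vial at (320,258). The top view shows the photometer at (230,212), knob at (232,210), stand at (387,225) and grips at (377,222) and (407,217).

Candidates for the carrier, by top-view pixel:
- Black grips in the grey stand: (377,222) and (407,217).
- Red look-alikes: (355,269), (391,272) and (382,181).
- Yellow look-alike: (341,167).

The right one is the flat grip in the stand, so I'll check that in a close crop.

Run:
```python
import cv2,numpy as np
t=cv2.imread("pics/top0.png");s=cv2.imread("pics/side0.png")
a=cv2.resize(t[170:260,175:275],(400,300)[:2],interpolation=3)[:, :]
a=cv2.resize(t[170:255,180:280],None,fx=4,fy=3.5,interpolation=3)
def z(im,x,y,w=100,h=74): return cv2.resize(im[y:y+h,x:x+w],None,fx=4,fy=4,interpolation=3)
cv2.imwrite("pics/c0.png",np.vstack([np.hstack([z(t,180,170,100,75),z(t,335,190,100,75)]),np.hstack([z(s,255,165,100,75),z(s,240,250,100,75)])]))
```

```text
(no output)
```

View pics/c0.png

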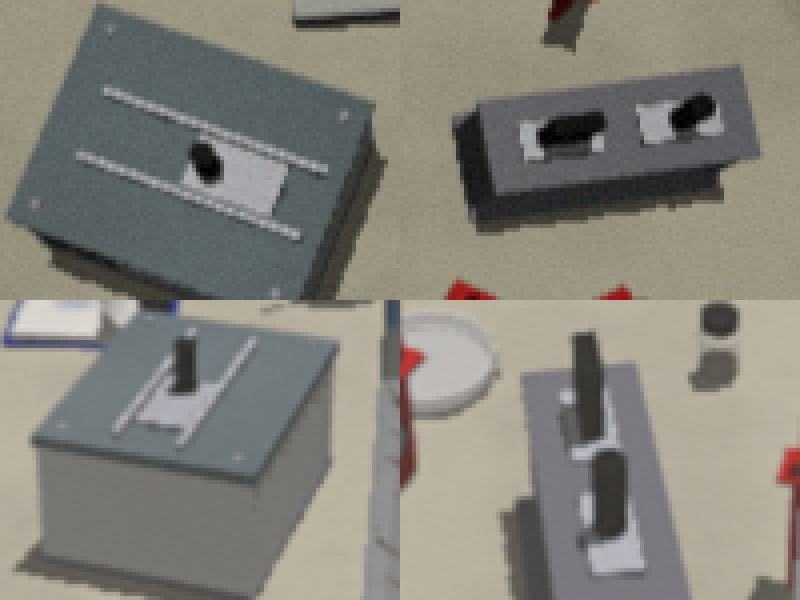

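The crop shows the flat grip in the slot nearer the photometer, top (377,222) and side (287,270). The round post is the other one, at (407,217). The shutter plate sits at the right (-y) half of the rails with the knob at top (231,211), so the photometer's yaw is about -16°. Next I'll measure them.

```bash
cat > h.py <<'E'
import cv2,numpy as np
from plant import arm,cams
def ray(n,uv):
    p=cams.camera_params(n);T=p["world_from_camera"]
    d=(np.atleast_2d(uv).astype(float)-[p["cx"],p["cy"]])/[p["fx"],p["fy"]]
    u=d.copy()
    for _ in range(20): u=d/(1+p["k1"]*(u**2).sum(1,keepdims=True))
    return T[:3,3],np.c_[u,np.ones(len(u))]@T[:3,:3].T
def onz(n,uv,z):
    o,d=ray(n,uv);return (o+d*((z-o[2])/d[:,2:]))[:,:2]
def pix(n,P):
    p=cams.camera_params(n);T=p["world_from_camera"]
    c=(np.atleast_2d(P)-T[:3,3])@T[:3,:3];u=c[:,:2]/c[:,2:]
    return u*(1+p["k1"]*(u**2).sum(1,keepdims=True))*[p["fx"],p["fy"]]+[p["cx"],p["cy"]]
def tri(uv1,uv2):
    (a,d),(b,e)=ray("side",uv1),ray("top",uv2);d=d[0];e=e[0]
    s=np.linalg.lstsq(np.c_[d,-e],b-a,rcond=None)[0]
    P,Q=a+d*s[0],b+e*s[1];return (P+Q)/2,np.linalg.norm(P-Q)
def rect(n,mask,z):
    cs,_=cv2.findContours(mask.astype(np.uint8),cv2.RETR_EXTERNAL,cv2.CHAIN_APPROX_NONE)
    c=max(cs,key=cv2.contourArea)[:,0]
    r=cv2.minAreaRect((onz(n,c,z)*1000).astype(np.float32));return r
def win(shape,x0,y0,x1,y1):
    m=np.zeros(shape[:2],bool);m[y0:y1,x0:x1]=1;return m
E
python3 - <<'E'
from h import *
t=cv2.imread("pics/top0.png");s=cv2.imread("pics/side0.png")
b,g,r=[t[...,i].astype(int) for i in range(3)]
print("px",t[230,215],t[205,200],t[235,400],t[216,360],t[190,300])
for k in [(t,(200,205)),(t,(215,230)),(t,(395,210)),(t,(360,215)),(s,(300,190)),(s,(285,200)),(s,(280,320))]: print(k[1],k[0][k[1][1],k[1][0]])
teal=(b-r>8)&(g>60)&win(t.shape,175,165,280,258)
m=cv2.morphologyEx(teal.astype(np.uint8),cv2.MORPH_CLOSE,np.ones((9,9)))
print("photo",rect("top",m,.1),m.sum())
st=(abs(b-r)<14)&(b>=r-2)&(t.max(2)>75)&win(t.shape,340,195,435,255)
m2=cv2.morphologyEx(st.astype(np.uint8),cv2.MORPH_CLOSE,np.ones((11,11)));m2=cv2.morphologyEx(m2,cv2.MORPH_OPEN,np.ones((5,5)))
print("stand",rect("top",m2,.09),m2.sum())
for nm,w in [("knob",(215,195,245,225)),("flat",(368,212,388,232)),("round",(398,208,418,228))]:
    k=(t.max(2)<45)&win(t.shape,*w);cnt=cv2.connectedComponentsWithStats(k.astype(np.uint8))
    print(nm,[ (x[:5].tolist(),c.round(1).tolist()) for x,c in zip(cnt[2],cnt[3])][1:])
for nm,w in [("knob",(290,168,312,192)),("flat",(278,255,296,290)),("round",(283,285,302,315))]:
    k=(s.max(2)<60)&win(s.shape,*w);cnt=cv2.connectedComponentsWithStats(k.astype(np.uint8))
    print("side",nm,[ (x[:5].tolist(),c.round(1).tolist()) for x,c in zip(cnt[2],cnt[3])][1:])
E
```

```text
px [101 101  89] [ 99 101  90] [39 40 38] [103  99 100] [128 151 152]
(200, 205) [ 99 101  90]
(215, 230) [101 101  89]
(395, 210) [100  96  98]
(360, 215) [101  98  97]
(300, 190) [183 176 176]
(285, 200) [122 120 112]
(280, 320) [128 122 124]
photo ((478.70257568359375, 127.00328063964844), (188.26795959472656, 148.4314422607422), 70.01859283447266) 3826
stand ((454.06817626953125, -280.0093688964844), (58.418792724609375, 169.0615997314453), 8.838052749633789) 1525
knob [([228, 206, 7, 9, 45], [231.0, 210.0])]
flat [([370, 218, 16, 9, 97], [377.4, 222.1])]
round [([403, 214, 11, 9, 60], [407.6, 217.7])]
side knob [([299, 175, 5, 13, 43], [300.8, 181.5])]
side flat [([284, 259, 6, 25, 99], [286.9, 272.5]), ([290, 288, 5, 2, 8], [292.0, 288.6])]
side round [([289, 288, 7, 21, 126], [292.0, 298.7])]
```

Run:
```python
from h import *
for nm,a,b,z in [("knob",(300.9,181.3),(231,210),.121),("flat",(286.9,271),(377.4,222.1),.116),("round",(292,298.5),(407.6,217.7),.116)]:
    P,e=tri(a,b);print(nm,(P*1e3).round(1),"gap",round(e*1e3,1),"side",(onz("side",a,z)*1e3).round(1),"top",(onz("top",b,z)*1e3).round(1))
t=cv2.imread("pics/top0.png");s=cv2.imread("pics/side0.png")
# rails/plate: bright pixels on photometer
m=(t.min(2)>135)&win(t.shape,190,180,275,240)
n,l,st,c=cv2.connectedComponentsWithStats(m.astype(np.uint8))
for i in range(1,n):
    if st[i,4]>15:
        q=np.argwhere(l==i)[:,::-1];r=cv2.minAreaRect((onz("top",q,.105)*1e3).astype(np.float32));print(st[i].tolist(),np.round(r[0],1),np.round(r[1],1),round(r[2],1))
# stand long edges, better mask
b,g,r=[t[...,i].astype(int) for i in range(3)]
m=((t.max(2)>75)&(b-r>-6)|(t.max(2)<30)&win(t.shape,366,212,420,232))&win(t.shape,345,200,432,246)
m=cv2.morphologyEx(m.astype(np.uint8),cv2.MORPH_OPEN,np.ones((3,3)));m=cv2.morphologyEx(m,cv2.MORPH_CLOSE,np.ones((13,13)))
print("stand",rect("top",m,.09))
ps=lambda c,y,p:np.r_[c,0]+np.array([[np.cos(y),-np.sin(y),0],[np.sin(y),np.cos(y),0],[0,0,1]])@p
# grip collar: bright pixels
m=(t.min(2)>120)&(abs(b-r)<12)&win(t.shape,360,208,425,238)
n,l,st,c=cv2.connectedComponentsWithStats(m.astype(np.uint8))
for i in range(1,n):
    if st[i,4]>8:
        q=np.argwhere(l==i)[:,::-1];rr=cv2.minAreaRect((onz("top",q,.094)*1e3).astype(np.float32));print("col",st[i].tolist(),np.round(rr[0],1),np.round(rr[1],1),round(rr[2],1))
```

```text
knob [475.3 115.5 120.3] gap 1.2 side [[475.9 114.5]] top [[474.5 115.3]]
flat [ 449.3 -243.3  117.5] gap 1.1 side [[ 449.8 -241.3]] top [[ 449.  -243.8]]
round [ 461.  -318.2  116.3] gap 0.4 side [[ 461.2 -317.9]] top [[ 460.8 -318.4]]
[206, 192, 56, 21, 81] [498.4 112.2] [148.2   4.8] 70.6
[199, 204, 56, 26, 331] [474.1 122.2] [146.8  40.8] 70.2
stand ((454.5218200683594, -280.6673889160156), (59.14607620239258, 169.0428924560547), 8.739540100097656)
col [394, 215, 10, 11, 77] [ 458.8 -304.7] [24.3 24. ] 8.8
col [409, 216, 7, 8, 27] [ 458.1 -339.6] [11.2 20.9] 48.9
col [365, 220, 6, 10, 45] [ 446.8 -224.5] [12.5 23.4] 87.8
col [383, 224, 3, 4, 12] [ 444.6 -265.7] [5.  7.9] 87.2
```

```bash
cat >> h.py <<'E'
from scipy.spatial.transform import Rotation as Ro
def goal(pos_mm,phi):
    """print tool-frame shift (mm) and turn to TCP pos (mm), tool z down, tool y at world angle phi (deg, mod 180)"""
    s=arm.state();R=Ro.from_rotvec(s["orientation"]);p=s["tool_pos"]*1e3
    d=R.inv().apply(np.array(pos_mm)-p);best=None
    for a in (phi,phi+180):
        y=np.array([np.cos(np.radians(a)),np.sin(np.radians(a)),0]);z=np.array([0,0,-1.])
        G=Ro.from_matrix(np.c_[np.cross(y,z),y,z]);w=(R.inv()*G).as_rotvec()
        if best is None or np.linalg.norm(w)<np.linalg.norm(best): best=w
    M=R.as_matrix()
    print("t",round(s["time"],2),"pos",p.round(1),"toolx",M[:,0].round(3),"tooly",M[:,1].round(3),"z",M[:,2].round(3),"q6",s["joints"][5].round(2))
    print("shift",d.round(1),"turn",best.round(3),"F",s["force"].round(1),"grip",round(s["grip_width"]*1e3,1),s["grip_force"])
E
python3 - <<'E'
from h import *
goal([475.3,115.5,200],-19.8)
t=cv2.imread("pics/top0.png").astype(int)
m=((t[...,2]-t[...,1]>70)&win(t.shape,340,160,410,290)).astype(np.uint8)
n,l,st,c=cv2.connectedComponentsWithStats(m)
for i in range(1,n):
    if st[i,4]>10: print(st[i].tolist(),(onz("top",c[i],.05)*1e3).round(0))
print("plate -y edge",(onz("top",(250.2,218.4),.104)*1e3).round(1))
E
```

```text
t 0.1 pos [219.3 531.  230.5] toolx [-0.924  0.382  0.   ] tooly [ 0.382  0.924 -0.002] z [-0.001 -0.001 -1.   ] q6 -0.12
shift [-395.2 -286.2   30.9] turn [-1.000e-03  1.000e-03  1.525e+00] F [-1.3 -0.1 -0.5] grip 85.1 0.0
[384, 169, 6, 12, 51] [[ 591. -291.]]
[376, 170, 9, 20, 70] [[ 573. -272.]]
[345, 260, 23, 18, 132] [[ 343. -200.]]
[383, 262, 20, 22, 161] [[ 334. -294.]]
plate -y edge [[457.3  69. ]]
```

Call:
arm_command(
  increments=[
    {"dx":-395,"dy":-286,"dz":31,"az":1.525,"fingers":0.45},
    {"dx":-395,"dy":-286,"dz":31,"az":1.525,"fingers":0.45},
    {"dx":-395,"dy":-286,"dz":31,"az":1.525,"fingers":0.45},
    {"dx":-395,"dy":-286,"dz":31,"az":1.525,"fingers":0.45},
    {"dx":-395,"dy":-286,"dz":31,"az":1.525,"fingers":0.45},
    {"dx":-395,"dy":-286,"dz":31,"az":1.525,"fingers":0.45},
    {"dx":-395,"dy":-286,"dz":31,"az":1.525,"fingers":0.45},
    {"dx":-395,"dy":-286,"dz":31,"az":1.525,"fingers":0.45},
    {"dx":-395,"dy":-286,"dz":31,"az":1.525,"fingers":0.45},
    {"dx":-395,"dy":-286,"dz":31,"az":1.525,"fingers":0.45},
    {"dx":-395,"dy":-286,"dz":31,"az":1.525,"fingers":0.45},
    {"dx":-395,"dy":-286,"dz":31,"az":1.525,"fingers":0.45},
    {"dx":-395,"dy":-286,"dz":31,"az":1.525,"fingers":0.45},
  ],
  force=25,
)

```text
invalid input
```

Run:
```python
from h import *
goal([475.3,115.5,111],-19.8)
s=cams.get_image("side");z=lambda im,x,y,w,h: cv2.resize(im[y:y+h,x:x+w],None,fx=5,fy=5,interpolation=3)
cv2.imwrite("pics/s1.png",z(s,240,120,120,110))
```

```text
t 0.1 pos [219.3 531.  230.5] toolx [-0.924  0.382  0.   ] tooly [ 0.382  0.924 -0.002] z [-0.001 -0.001 -1.   ] q6 -0.12
shift [-395.3 -286.1  119.9] turn [-1.000e-03  1.000e-03  1.525e+00] F [-1.3 -0.1 -0.5] grip 85.1 0.0
```

View pics/s1.png

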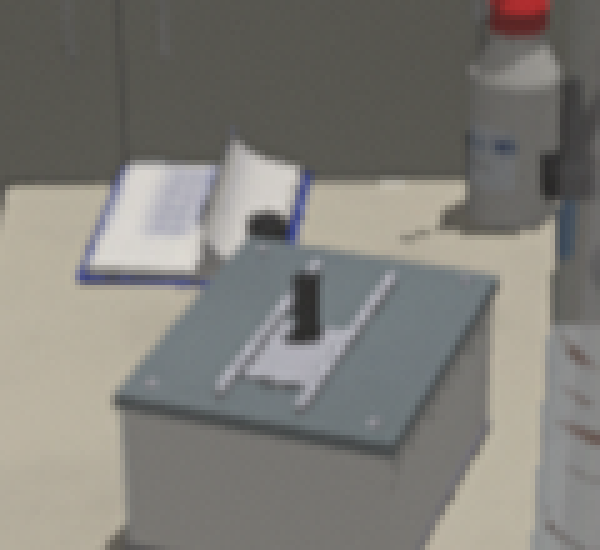

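The move was refused, so the arm hasn't moved and the crop shows the same scene: knob at about side (301,182). I'll try again with all the fields filled in.

Call:
arm_command(
  increments=[
    {"fingers":0.45,"dx":-395,"dy":-286,"dz":31,"ax":0,"ay":0,"az":1.525},
  ],
  force=25,
)

```text
time: 0.28
tool_pos: [0.2518, 0.4806, 0.2269]
orientation: [-0.897, -3.01, -0.003]
force: [1.7, -0.4, -0.0]
grip_width: 0.0697
grip_force: 0.0
```

```bash
python3 -c "
from h import *
goal([475.3,115.5,200],-19.8)"
```

```text
t 0.28 pos [251.8 480.6 226.9] toolx [-0.837  0.548  0.001] tooly [0.548 0.837 0.002] z [ 0.     0.002 -1.   ] q6 -0.03
shift [-387.  -183.2   26.2] turn [ 1.000e-03 -2.000e-03  1.337e+00] F [ 1.7 -0.4 -0. ] grip 69.7 0.0
```

Call:
arm_command(
  increments=[
    {"fingers":0.45,"dx":-387,"dy":-183,"dz":26,"ax":0,"ay":0,"az":1.337},
    {"fingers":0.45,"dx":-387,"dy":-183,"dz":26,"ax":0,"ay":0,"az":1.337},
    {"fingers":0.45,"dx":-387,"dy":-183,"dz":26,"ax":0,"ay":0,"az":1.337},
    {"fingers":0.45,"dx":-387,"dy":-183,"dz":26,"ax":0,"ay":0,"az":1.337},
    {"fingers":0.45,"dx":-387,"dy":-183,"dz":26,"ax":0,"ay":0,"az":1.337},
    {"fingers":0.45,"dx":-387,"dy":-183,"dz":26,"ax":0,"ay":0,"az":1.337},
    {"fingers":0.45,"dx":-387,"dy":-183,"dz":26,"ax":0,"ay":0,"az":1.337},
    {"fingers":0.45,"dx":-387,"dy":-183,"dz":26,"ax":0,"ay":0,"az":1.337},
    {"fingers":0.45,"dx":-387,"dy":-183,"dz":26,"ax":0,"ay":0,"az":1.337},
    {"fingers":0.45,"dx":-387,"dy":-183,"dz":26,"ax":0,"ay":0,"az":1.337},
    {"fingers":0.45,"dx":-387,"dy":-183,"dz":26,"ax":0,"ay":0,"az":1.337},
  ],
  force=25,
)

```text
time: 1.65
tool_pos: [0.4754, 0.1145, 0.2015]
orientation: [-2.568, -1.81, -0.0]
force: [-0.9, -0.5, 0.6]
grip_width: 0.047
grip_force: 0.0
```

Run:
```python
from h import *
goal([475.3,115.5,111],-19.8)
s=cams.get_image("side");z=lambda im,x,y,w,h: cv2.resize(im[y:y+h,x:x+w],None,fx=5,fy=5,interpolation=3)
cv2.imwrite("pics/s2.png",z(s,240,120,120,110))
```

```text
t 1.65 pos [475.4 114.5 201.5] toolx [0.336 0.942 0.   ] tooly [ 0.942 -0.336  0.   ] z [ 0.  0. -1.] q6 0.44
shift [ 0.9 -0.4 90.5] turn [ 0.    -0.     0.003] F [-0.9 -0.5  0.6] grip 47.0 0.0
```

View pics/s2.png

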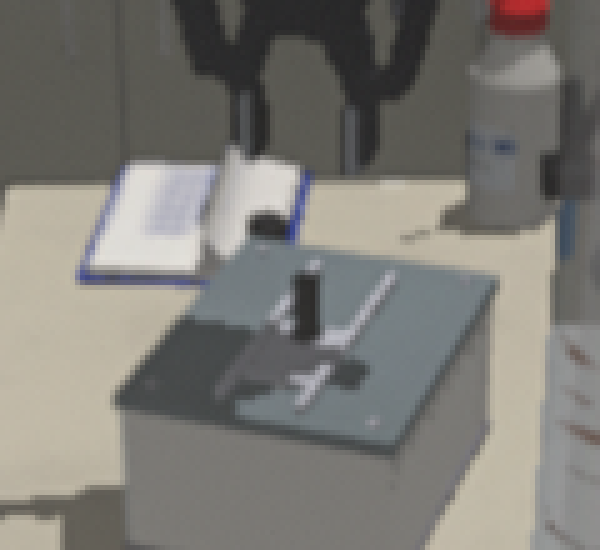

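The open fingers, tips at about crop (245,150) and (352,165), straddle the knob at crop (307,305), which is side (301,181). Now I'll go down and close.

Call:
arm_command(
  increments=[
    {"fingers":0.45,"dx":1,"dy":0,"dz":50,"ax":0,"ay":0,"az":0.003},
    {"fingers":0.45,"dx":1,"dy":0,"dz":90,"ax":0,"ay":0,"az":0.003},
    {"fingers":0.45,"dx":1,"dy":0,"dz":90,"ax":0,"ay":0,"az":0.003},
    {"fingers":0.7,"dx":1,"dy":0,"dz":90,"ax":0,"ay":0,"az":0.003},
    {"fingers":1.0,"dx":1,"dy":0,"dz":90,"ax":0,"ay":0,"az":0.003},
    {"fingers":1.0,"dx":1,"dy":0,"dz":90,"ax":0,"ay":0,"az":0.003},
    {"fingers":1.0,"dx":1,"dy":0,"dz":90,"ax":0,"ay":0,"az":0.003},
    {"fingers":1.0,"dx":1,"dy":0,"dz":90,"ax":0,"ay":0,"az":0.003},
    {"fingers":1.0,"dx":1,"dy":0,"dz":90,"ax":0,"ay":0,"az":0.003},
  ],
  force=25,
)

```text
time: 2.82
tool_pos: [0.4753, 0.1153, 0.1131]
orientation: [-2.572, -1.801, -0.001]
force: [-4.8, 2.5, 4.4]
grip_width: 0.0136
grip_force: 24.4
```

```bash
python3 -c "
from h import *
goal([475.3,115.5,111],-19.8)"
```

```text
t 2.83 pos [475.3 115.3 113.1] toolx [0.342 0.94  0.002] tooly [ 0.94  -0.342 -0.001] z [-0.001  0.002 -1.   ] q6 0.44
shift [ 0.2 -0.1  2.1] turn [-0.001 -0.002 -0.003] F [-4.8  2.5  4.4] grip 13.6 24.362438321113586
```

Call:
arm_command(
  increments=[
    {"fingers":1.0,"dx":6,"dy":0,"dz":0,"ax":0,"ay":0,"az":0},
    {"fingers":1.0,"dx":14,"dy":0,"dz":0,"ax":0,"ay":0,"az":0},
    {"fingers":1.0,"dx":22,"dy":0,"dz":0,"ax":0,"ay":0,"az":0},
    {"fingers":1.0,"dx":30,"dy":0,"dz":0,"ax":0,"ay":0,"az":0},
    {"fingers":1.0,"dx":38,"dy":0,"dz":0,"ax":0,"ay":0,"az":0},
    {"fingers":1.0,"dx":44,"dy":0,"dz":0,"ax":0,"ay":0,"az":0},
    {"fingers":1.0,"dx":48,"dy":0,"dz":0,"ax":0,"ay":0,"az":0},
    {"fingers":1.0,"dx":48,"dy":0,"dz":0,"ax":0,"ay":0,"az":0},
  ],
  force=25,
)

```text
time: 3.82
tool_pos: [0.4916, 0.1606, 0.1131]
orientation: [-2.571, -1.801, -0.0]
force: [-5.1, 3.8, 5.0]
grip_width: 0.0135
grip_force: 24.5
```

```bash
python3 -c "
from h import *
goal([475.3,115.3,113],-19.8)"
```

```text
t 3.83 pos [491.6 160.6 113.1] toolx [0.342 0.94  0.001] tooly [ 0.94  -0.342 -0.002] z [-0.001  0.002 -1.   ] q6 0.53
shift [-48.2   0.2   0. ] turn [-0.002 -0.001 -0.003] F [-5.1  3.8  5. ] grip 13.5 24.539488703012466
```

Call:
arm_command(
  increments=[
    {"fingers":1.0,"dx":1.5,"dy":0,"dz":0,"ax":0,"ay":0,"az":0},
    {"fingers":1.0,"dx":3,"dy":0,"dz":0,"ax":0,"ay":0,"az":0},
    {"fingers":1.0,"dx":4,"dy":0,"dz":0,"ax":0,"ay":0,"az":0},
    {"fingers":1.0,"dx":4,"dy":0,"dz":0,"ax":0,"ay":0,"az":0},
  ],
)

```text
time: 4.32
tool_pos: [0.4923, 0.1627, 0.113]
orientation: [-2.572, -1.803, 0.004]
force: [-5.8, -1.6, 7.2]
grip_width: 0.0133
grip_force: 24.7
```

```bash
python3 -c "
from h import *
goal([475.3,115.3,113],-19.8)"
```

```text
t 4.33 pos [492.3 162.7 113. ] toolx [ 0.341  0.94  -0.002] tooly [ 0.94  -0.341 -0.002] z [-0.003 -0.001 -1.   ] q6 0.53
shift [-50.3   0.2   0.2] turn [-0.002  0.002 -0.002] F [-5.8 -1.6  7.2] grip 13.3 24.655801355838776
```

Call:
arm_command(
  increments=[
    {"fingers":1.0,"dx":1,"dy":0,"dz":0,"ax":0,"ay":0,"az":0},
    {"fingers":1.0,"dx":2,"dy":0,"dz":0,"ax":0,"ay":0,"az":0},
    {"fingers":1.0,"dx":2,"dy":0,"dz":0,"ax":0,"ay":0,"az":0},
  ],
)

```text
time: 4.7
tool_pos: [0.4923, 0.1627, 0.113]
orientation: [2.57, 1.804, -0.01]
force: [-8.6, -7.0, 8.3]
grip_width: 0.0133
grip_force: 24.8
```

```bash
python3 -c "
from h import *
goal([475.3,115.3,113],-19.8)"
```

```text
t 4.7 pos [492.3 162.7 113. ] toolx [ 0.34   0.94  -0.006] tooly [ 0.94  -0.34  -0.002] z [-0.004 -0.005 -1.   ] q6 0.54
shift [-50.4   0.1   0.3] turn [-0.002  0.006 -0.001] F [-8.6 -7.   8.3] grip 13.3 24.78128358721733
```

The shutter is against its end stop: it slid 50 mm from slightly open, then stopped while the push rose. I'll relax, release and rise.

Call:
arm_command(
  increments=[
    {"fingers":1.0,"dx":-2.5,"dy":0,"dz":0,"ax":0,"ay":0,"az":0},
    {"fingers":1.0,"dx":-3,"dy":0,"dz":0,"ax":0,"ay":0,"az":0},
    {"fingers":0.45,"dx":-3,"dy":0,"dz":0,"ax":0,"ay":0,"az":0},
    {"fingers":0.45,"dx":-3,"dy":0,"dz":0,"ax":0,"ay":0,"az":0},
    {"fingers":0.45,"dx":-3,"dy":0,"dz":0,"ax":0,"ay":0,"az":0},
    {"fingers":0.45,"dx":-3,"dy":0,"dz":-60,"ax":0,"ay":0,"az":0},
    {"fingers":0.45,"dx":-3,"dy":0,"dz":-110,"ax":0,"ay":0,"az":0},
    {"fingers":0.45,"dx":-3,"dy":0,"dz":-110,"ax":0,"ay":0,"az":0},
  ],
)

```text
time: 5.7
tool_pos: [0.4968, 0.1628, 0.2258]
orientation: [2.569, 1.8, 0.014]
force: [0.2, 0.2, -0.1]
grip_width: 0.0471
grip_force: 0.0
```

```bash
python3 -c "
from h import *
goal([449.3,-243.3,210],8.8)"
```

```text
t 5.7 pos [496.8 162.8 225.8] toolx [0.341 0.94  0.005] tooly [ 0.94  -0.342  0.009] z [ 0.01   0.002 -1.   ] q6 0.53
shift [-398.    93.9   14.5] turn [ 0.01  -0.003 -0.502] F [ 0.2  0.2 -0.1] grip 47.1 0.0
```

Call:
arm_command(
  increments=[
    {"fingers":0.45,"dx":-398,"dy":94,"dz":14,"ax":0.01,"ay":-0.003,"az":-0.502},
    {"fingers":0.45,"dx":-398,"dy":94,"dz":14,"ax":0.01,"ay":-0.003,"az":-0.502},
    {"fingers":0.45,"dx":-398,"dy":94,"dz":14,"ax":0.01,"ay":-0.003,"az":-0.502},
    {"fingers":0.45,"dx":-398,"dy":94,"dz":14,"ax":0.01,"ay":-0.003,"az":-0.502},
    {"fingers":0.45,"dx":-398,"dy":94,"dz":14,"ax":0.01,"ay":-0.003,"az":-0.502},
    {"fingers":0.45,"dx":-398,"dy":94,"dz":14,"ax":0.01,"ay":-0.003,"az":-0.502},
    {"fingers":0.45,"dx":-398,"dy":94,"dz":14,"ax":0.01,"ay":-0.003,"az":-0.502},
    {"fingers":0.45,"dx":-398,"dy":94,"dz":14,"ax":0.01,"ay":-0.003,"az":-0.502},
    {"fingers":0.45,"dx":-398,"dy":94,"dz":14,"ax":0.01,"ay":-0.003,"az":-0.502},
    {"fingers":0.45,"dx":-398,"dy":94,"dz":14,"ax":0.01,"ay":-0.003,"az":-0.502},
  ],
)

```text
time: 6.95
tool_pos: [0.4461, -0.2425, 0.2069]
orientation: [-2.038, -2.381, 0.012]
force: [-0.3, 0.0, 0.0]
grip_width: 0.0467
grip_force: 0.0
```

Run:
```python
from h import *
goal([449.3,-243.3,101],8.8)
t=np.mean([cams.get_image("top").astype(float) for _ in range(4)],0);t=t.astype(np.uint8)
s=cams.get_image("side");cv2.imwrite("pics/t3.png",t);cv2.imwrite("pics/s3.png",s)
z=lambda im,x,y,w,h,f: cv2.resize(im[y:y+h,x:x+w],None,fx=f,fy=f,interpolation=cv2.INTER_NEAREST)
a=z(t,180,170,80,70,5);b=z(s,230,190,80,120,5)
c=np.zeros((600,800,3),np.uint8);c[:350,:400]=a;c[:,400:]=b;cv2.imwrite("pics/c3.png",c)
g=t.min(2);print(g[204:226,218:254])
```

```text
t 6.95 pos [ 446.1 -242.5  206.9] toolx [-0.154  0.988  0.001] tooly [ 0.988  0.154 -0.011] z [-0.011 -0.001 -1.   ] q6 -0.78
shift [ -1.4   4.2 105.9] turn [-0.011 -0.001  0.001] F [-0.3  0.   0. ] grip 46.7 0.0
[[178 177 179 180 180 180 181 180 178 178 178 177 176 180 151 121  73 115
  156 150 163 181 160 147 130 108  98  99  97  97  96  97  97  95  99  96]
 [181 179 178 177 178 179 180 181 179 179 180 179 178 181 176 132  82  95
   96  89 117 143 146 167 172 150 145 127 110 100 100  94  95  94  93  95]
 [180 181 181 181 178 177 177 179 180 179 178 179 180 180 168  81  94  98
   95  98  89  80  86 116 146 154 185 170 152 145 122  99  97  95  94  96]
 [181 183 181 179 180 181 179 178 179 179 178 179 181 179 148  80  96 100
  100  98  99  97  91  75  81 102 143 151 163 188 169 146 144 119  98  97]
 [179 180 181 182 180 180 182 179 179 179 177 179 181 174 102  95 100  99
   97 100  99  98  99  95  94  92  82  85 104 148 152 166 185 159 145 128]
 [179 180 179 179 180 181 180 180 179 180 179 180 178 160  89  96 100  96
  100  99  97  98  98  97  99 100  98  92  71  80  89 119 148 150 16
[... 1691 characters left out ...]
  78  90 120 147 155 185 174
  150 141 123 103 101  99  96  95  98  99  99  98  96  99  98  99  97  98]
 [ 97  99 101  98 104 101 101  97 101 100  98  95  94  92  83 105 152 153
  162 182 163 145 148 119 101  98 100  97  98  98  97 100  99  97  97  97]
 [ 98  98 101 102 101 101 101 102  98  99 101  99  98 100  98  97  96  93
  120 148 144 163 187 161 147 134 106  94  99  96  97  98  99  97  99  97]
 [ 99 101  99 101 100 100 102 102 100  99  97 100 100 101  99  99  99  98
   94  82  86 108 145 149 172 172 153 145 125 105 101  99  96  94  97  97]
 [ 98 100 100  99 101 102 101 101 100  99 100 100 100 102 100 100 101  98
   99  96  92  76  81  90 118 147 158 188 171 148 145 121 102 100  96  94]]
```

View pics/c3.png

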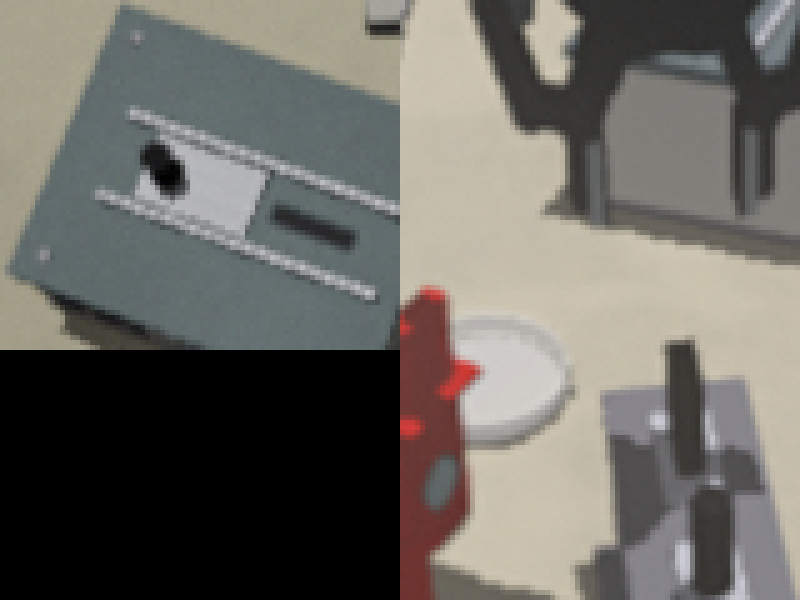

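The slot is open and clear at about top (243,215). The fingers hang above the flat grip, which is at side crop (685,400), i.e. side (287,270).

Run:
```python
from h import *
goal([449.5,-243.3,101],8.8)
g=cv2.imread("pics/t3.png").min(2).astype(float)
w=np.clip(92-g,0,50);m=win(g.shape,233,209,252,221)
ys,xs=np.nonzero(m);W=w[m];q=onz("top",np.c_[xs,ys],.1)*1e3
c=(q*W[:,None]).sum(0)/W.sum();C=np.cov(q.T,aweights=W);v,E=np.linalg.eigh(C)
print("slot",c.round(2),"axis",np.degrees(np.arctan2(E[1,1],E[0,1])).round(2),"len",np.sqrt(12*v).round(1))
yp=np.array([np.cos(np.radians(70.27)),np.sin(np.radians(70.27))]);xp=np.array([yp[1],-yp[0]])
print("slot rel knob line: x",((c-[492.3,162.7])@xp).round(2),"y",((c-[492.3,162.7])@yp).round(2), "corrected to knob line",(c-((c-[492.3,162.7])@xp)*xp).round(2))
```

```text
t 7.2 pos [ 446.4 -243.1  207.5] toolx [-0.154  0.988 -0.001] tooly [ 0.988  0.154 -0.01 ] z [-0.01  -0.002 -1.   ] q6 -0.78
shift [ -0.6   4.1 106.4] turn [-0.01   0.001  0.001] F [-0.3  0.2  0.8] grip 46.8 0.0
slot [466.8   89.23] axis 70.32 len [12.8 43.8]
slot rel knob line: x 0.8 y -77.76 corrected to knob line [466.05  89.5 ]
```

Call:
arm_command(
  increments=[
    {"fingers":0.45,"dx":-0.5,"dy":3.5,"dz":40,"ax":-0.01,"ay":0,"az":0},
    {"fingers":0.45,"dx":-0.5,"dy":4,"dz":80,"ax":-0.01,"ay":0,"az":0},
    {"fingers":0.45,"dx":-0.5,"dy":4,"dz":106,"ax":-0.01,"ay":0,"az":0},
    {"fingers":0.45,"dx":-0.5,"dy":4,"dz":106,"ax":-0.01,"ay":0,"az":0},
    {"fingers":0.45,"dx":-0.5,"dy":4,"dz":106,"ax":-0.01,"ay":0,"az":0},
  ],
)

```text
time: 7.82
tool_pos: [0.45, -0.2444, 0.1023]
orientation: [2.043, 2.384, -0.0]
force: [-0.2, -0.5, 0.3]
grip_width: 0.0471
grip_force: 0.0
```

```bash
python3 -c "
from h import *
goal([449.5,-243.3,101],8.8)"
```

```text
t 7.83 pos [ 450.  -244.4  102.3] toolx [-0.153  0.988 -0.002] tooly [0.988 0.153 0.001] z [ 0.001 -0.002 -1.   ] q6 -0.79
shift [ 1.2 -0.4  1.3] turn [0.001 0.002 0.   ] F [-0.2 -0.5  0.3] grip 47.1 0.0
```

Call:
arm_command(
  increments=[
    {"fingers":0.7,"dx":1,"dy":-0.5,"dz":1,"ax":0,"ay":0,"az":0},
    {"fingers":1.0,"dx":1,"dy":-0.5,"dz":1,"ax":0,"ay":0,"az":0},
    {"fingers":1.0,"dx":1,"dy":-0.5,"dz":1,"ax":0,"ay":0,"az":0},
    {"fingers":1.0,"dx":1,"dy":-0.5,"dz":1,"ax":0,"ay":0,"az":0},
    {"fingers":1.0,"dx":1,"dy":-0.5,"dz":1,"ax":0,"ay":0,"az":0},
    {"fingers":1.0,"dx":1,"dy":-0.5,"dz":1,"ax":0,"ay":0,"az":0},
    {"fingers":1.0,"dx":1,"dy":-0.5,"dz":1,"ax":0,"ay":0,"az":0},
  ],
  force=45,
)

```text
time: 8.7
tool_pos: [0.449, -0.2434, 0.1012]
orientation: [2.044, 2.384, -0.0]
force: [-0.3, 1.5, 6.3]
grip_width: 0.0116
grip_force: 46.0
```

```bash
python3 -c "
from h import *
goal([449.5,-243.3,101],8.8)"
```

```text
t 8.7 pos [ 449.  -243.4  101.2] toolx [-0.153  0.988 -0.001] tooly [0.988 0.153 0.001] z [ 0.001 -0.001 -1.   ] q6 -0.79
shift [-0.   0.5  0.2] turn [ 0.001  0.001 -0.   ] F [-0.3  1.5  6.3] grip 11.6 46.00458383560181
```

Call:
arm_command(
  increments=[
    {"fingers":1.0,"dx":0,"dy":0,"dz":-6,"ax":0,"ay":0,"az":0},
    {"fingers":1.0,"dx":0,"dy":0,"dz":-25,"ax":0,"ay":0,"az":0},
    {"fingers":1.0,"dx":0,"dy":0,"dz":-50,"ax":0,"ay":0,"az":0},
    {"fingers":1.0,"dx":0,"dy":0,"dz":-80,"ax":0,"ay":0,"az":0},
    {"fingers":1.0,"dx":0,"dy":0,"dz":-110,"ax":0,"ay":0,"az":0},
    {"fingers":1.0,"dx":0,"dy":0,"dz":-140,"ax":0,"ay":0,"az":0},
    {"fingers":1.0,"dx":0,"dy":0,"dz":-150,"ax":0,"ay":0,"az":0},
    {"fingers":1.0,"dx":0,"dy":0,"dz":-150,"ax":0,"ay":0,"az":0},
  ],
)

```text
time: 9.7
tool_pos: [0.4484, -0.243, 0.2501]
orientation: [2.044, 2.385, -0.001]
force: [-0.1, -0.2, -1.2]
grip_width: 0.0114
grip_force: 45.1
```

```bash
python3 -c "
from h import *
goal([466,89.5,251],-19.73)"
```

```text
t 9.7 pos [ 448.4 -243.   250.1] toolx [-0.153  0.988 -0.   ] tooly [ 0.988  0.153 -0.   ] z [-0. -0. -1.] q6 -0.79
shift [325.9  68.2  -1. ] turn [-0.     0.001  0.498] F [-0.1 -0.2 -1.2] grip 11.4 45.057499408721924
```

Lifted cleanly, with about 1.2 N of weight on the wrist. Now I'll move above the slot, smoothly.

Call:
arm_command(
  increments=[
    {"fingers":1.0,"dx":25,"dy":5,"dz":0,"ax":0,"ay":0,"az":0.05},
    {"fingers":1.0,"dx":65,"dy":14,"dz":0,"ax":0,"ay":0,"az":0.1},
    {"fingers":1.0,"dx":110,"dy":23,"dz":0,"ax":0,"ay":0,"az":0.17},
    {"fingers":1.0,"dx":160,"dy":33,"dz":0,"ax":0,"ay":0,"az":0.25},
    {"fingers":1.0,"dx":210,"dy":44,"dz":0,"ax":0,"ay":0,"az":0.33},
    {"fingers":1.0,"dx":260,"dy":54,"dz":0,"ax":0,"ay":0,"az":0.41},
    {"fingers":1.0,"dx":300,"dy":63,"dz":0,"ax":0,"ay":0,"az":0.46},
    {"fingers":1.0,"dx":320,"dy":67,"dz":0,"ax":0,"ay":0,"az":0.49},
    {"fingers":1.0,"dx":326,"dy":68,"dz":0,"ax":0,"ay":0,"az":0.498},
    {"fingers":1.0,"dx":326,"dy":68,"dz":0,"ax":0,"ay":0,"az":0.498},
    {"fingers":1.0,"dx":326,"dy":68,"dz":0,"ax":0,"ay":0,"az":0.498},
    {"fingers":1.0,"dx":326,"dy":68,"dz":0,"ax":0,"ay":0,"az":0.498},
  ],
)

```text
time: 11.2
tool_pos: [0.4659, 0.0887, 0.25]
orientation: [2.57, 1.806, -0.001]
force: [0.1, -0.5, -1.4]
grip_width: 0.0114
grip_force: 45.0
```

Run:
```python
from h import *
goal([466,89.5,226],-19.73)
t=cams.get_image("top");s=cams.get_image("side");cv2.imwrite("pics/t4.png",t);cv2.imwrite("pics/s4.png",s)
z=lambda im,x,y,w,h,f: cv2.resize(im[y:y+h,x:x+w],None,fx=f,fy=f,interpolation=cv2.INTER_NEAREST)
cv2.imwrite("pics/c4.png",np.hstack([z(t,200,160,80,100,5),z(s,250,110,80,100,5)]))
```

```text
t 11.2 pos [465.9  88.7 250. ] toolx [ 0.339  0.941 -0.001] tooly [ 0.941 -0.339 -0.   ] z [-0.    -0.001 -1.   ] q6 0.39
shift [ 0.9 -0.2 24. ] turn [-0.     0.001 -0.001] F [ 0.1 -0.5 -1.4] grip 11.4 45.035144090652466
```

View pics/c4.png

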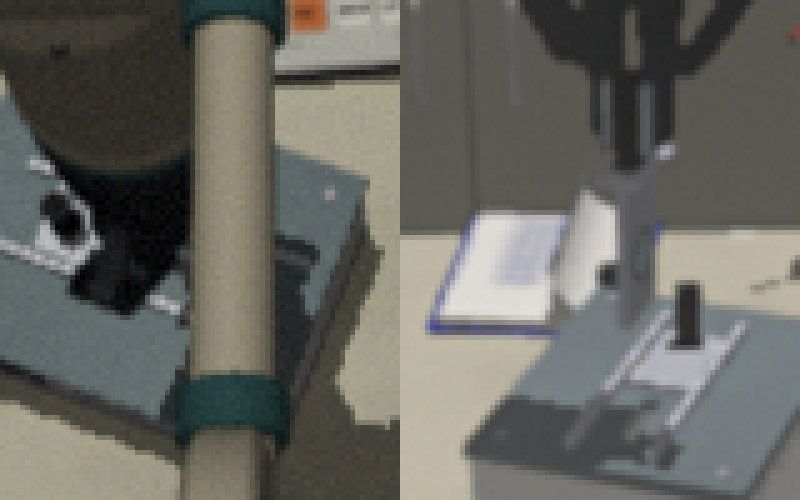

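The carrier is held upright over the slot, its blade's lower edge at about side crop (628,325), which is side (296,175). The arm hides the slot from the top camera. I'll lower to just above the mouth and look from close by.

Call:
arm_command(
  increments=[
    {"fingers":1.0,"dx":0.7,"dy":-0.2,"dz":15,"ax":0,"ay":0.001,"az":0},
    {"fingers":1.0,"dx":0.7,"dy":-0.2,"dz":35,"ax":0,"ay":0.001,"az":0},
    {"fingers":1.0,"dx":0.7,"dy":-0.2,"dz":50,"ax":0,"ay":0.001,"az":0},
    {"fingers":1.0,"dx":0.7,"dy":-0.2,"dz":54,"ax":0,"ay":0.001,"az":0},
    {"fingers":1.0,"dx":0.7,"dy":-0.2,"dz":54,"ax":0,"ay":0.001,"az":0},
    {"fingers":1.0,"dx":0.7,"dy":-0.2,"dz":54,"ax":0,"ay":0.001,"az":0},
  ],
)

```text
time: 12.05
tool_pos: [0.4665, 0.0903, 0.1967]
orientation: [2.569, 1.808, 0.003]
force: [0.4, 0.2, -0.4]
grip_width: 0.0114
grip_force: 44.9
```

Run:
```python
from h import *
goal([466,89.3,126],-19.73)
s=cams.get_image("side");cv2.imwrite("pics/s5.png",s)
Y=np.array([.338,.941]);X=np.array([.941,-.338]);c=np.array([466.05,89.4])
cor=[np.r_[c+a*X+b*Y,100]/1e3 for a,b in [(4,21),(4,-21),(-4,-21),(-4,21)]]
P=pix("side",cor);print("slot px",P.round(1).tolist())
print("blade bottom ends px",pix("side",[np.r_[c+b*Y,104.8]/1e3 for b in(-20,20)]).round(1).tolist())
im=cv2.resize(s[140:210,260:340],None,fx=8,fy=8,interpolation=cv2.INTER_CUBIC);cv2.imwrite("pics/c5.png",im)
```

```text
t 12.05 pos [466.5  90.3 196.7] toolx [0.338 0.941 0.001] tooly [ 0.941 -0.338  0.001] z [ 0.002  0.001 -1.   ] q6 0.39
shift [-1.1 -0.2 70.7] turn [ 0.001 -0.001 -0.   ] F [ 0.4  0.2 -0.4] grip 11.4 44.8779433965683
slot px [[301.3, 189.6], [295.7, 197.2], [292.8, 196.7], [298.5, 189.1]]
blade bottom ends px [[294.4, 195.1], [299.8, 187.9]]
```

View pics/c5.png

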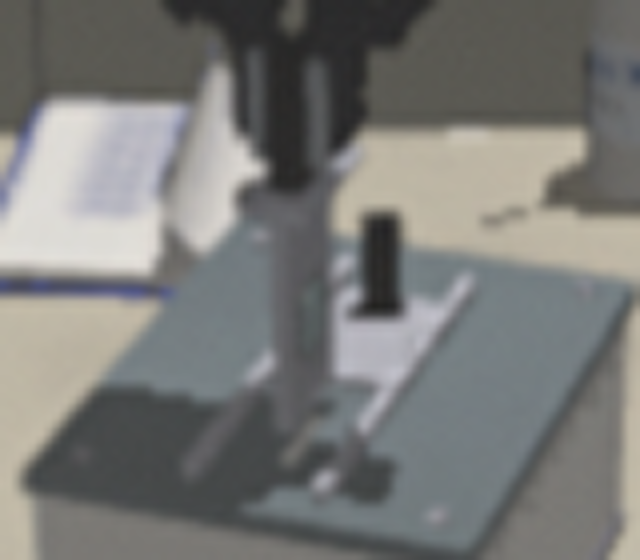

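The blade hangs just over the slot: its lower edge is at crop (290,430), and a lit strip of the slot shows beside it at (300,440). I'll correct about 1 mm and enter gently.

Call:
arm_command(
  increments=[
    {"fingers":1.0,"dx":-1,"dy":-0.2,"dz":0,"ax":0.001,"ay":-0.001,"az":0},
    {"fingers":1.0,"dx":-1,"dy":-0.2,"dz":0,"ax":0.001,"ay":-0.001,"az":0},
    {"fingers":1.0,"dx":-1,"dy":-0.2,"dz":0,"ax":0.001,"ay":-0.001,"az":0},
    {"fingers":1.0,"dx":-1,"dy":-0.2,"dz":2,"ax":0.001,"ay":-0.001,"az":0},
    {"fingers":1.0,"dx":-1,"dy":-0.2,"dz":4,"ax":0.001,"ay":-0.001,"az":0},
    {"fingers":1.0,"dx":-1,"dy":-0.2,"dz":6,"ax":0.001,"ay":-0.001,"az":0},
    {"fingers":1.0,"dx":-1,"dy":-0.2,"dz":6,"ax":0.001,"ay":-0.001,"az":0},
  ],
)

```text
time: 12.98
tool_pos: [0.4652, 0.0893, 0.1899]
orientation: [-2.569, -1.807, 0.002]
force: [0.6, -0.0, -1.6]
grip_width: 0.0112
grip_force: 44.9
```

```bash
python3 -c "
from h import *
goal([466,89.3,126],-19.73)"
```

```text
t 12.97 pos [465.2  89.3 189.9] toolx [ 0.338  0.941 -0.001] tooly [ 0.941 -0.338 -0.002] z [-0.002 -0.    -1.   ] q6 0.39
shift [ 0.3  0.9 63.9] turn [-0.002  0.001 -0.   ] F [ 0.6 -0.  -1.6] grip 11.2 44.87735152244568
```

Call:
arm_command(
  increments=[
    {"fingers":1.0,"dx":0.3,"dy":0.7,"dz":0,"ax":-0.001,"ay":0,"az":0},
    {"fingers":1.0,"dx":0.3,"dy":0.7,"dz":0,"ax":-0.001,"ay":0,"az":0},
    {"fingers":1.0,"dx":0.3,"dy":0.7,"dz":2,"ax":-0.001,"ay":0,"az":0},
    {"fingers":1.0,"dx":0.3,"dy":0.7,"dz":3.5,"ax":-0.001,"ay":0,"az":0},
    {"fingers":1.0,"dx":0.3,"dy":0.7,"dz":3.5,"ax":-0.001,"ay":0,"az":0},
  ],
)

```text
time: 13.6
tool_pos: [0.466, 0.0894, 0.1864]
orientation: [-2.569, -1.808, 0.001]
force: [-0.4, -0.4, -0.9]
grip_width: 0.0114
grip_force: 44.9
```

```bash
python3 -c "
from h import *
goal([466,89.3,126],-19.73)"
```

```text
t 13.6 pos [466.   89.4 186.4] toolx [ 0.338  0.941 -0.001] tooly [ 0.941 -0.338 -0.   ] z [-0.001 -0.    -1.   ] q6 0.39
shift [-0.   0.1 60.4] turn [-0.     0.001 -0.   ] F [-0.4 -0.4 -0.9] grip 11.4 44.87623751163483
```

Call:
arm_command(
  increments=[
    {"fingers":1.0,"dx":0,"dy":0,"dz":2,"ax":0,"ay":0.001,"az":0},
    {"fingers":1.0,"dx":0,"dy":0,"dz":4,"ax":0,"ay":0.001,"az":0},
    {"fingers":1.0,"dx":0,"dy":0,"dz":6,"ax":0,"ay":0.001,"az":0},
    {"fingers":1.0,"dx":0,"dy":0,"dz":8,"ax":0,"ay":0.001,"az":0},
    {"fingers":1.0,"dx":0,"dy":0,"dz":8,"ax":0,"ay":0.001,"az":0},
  ],
)

```text
time: 14.22
tool_pos: [0.466, 0.0894, 0.1784]
orientation: [-2.569, -1.807, -0.0]
force: [-0.8, -0.2, -1.2]
grip_width: 0.0115
grip_force: 44.9
```

```bash
python3 -c "
from h import *
goal([466,89.3,126],-19.73)"
```

```text
t 14.22 pos [466.   89.4 178.4] toolx [0.338 0.941 0.   ] tooly [ 0.941 -0.338 -0.001] z [-0.     0.001 -1.   ] q6 0.39
shift [-0.1  0.1 52.4] turn [-0.001 -0.    -0.   ] F [-0.8 -0.2 -1.2] grip 11.5 44.87759470939636
```

Call:
arm_command(
  increments=[
    {"fingers":1.0,"dx":0,"dy":0,"dz":4,"ax":0,"ay":0,"az":0},
    {"fingers":1.0,"dx":0,"dy":0,"dz":8,"ax":0,"ay":0,"az":0},
    {"fingers":1.0,"dx":0,"dy":0,"dz":12,"ax":0,"ay":0,"az":0},
    {"fingers":1.0,"dx":0,"dy":0,"dz":16,"ax":0,"ay":0,"az":0},
    {"fingers":1.0,"dx":0,"dy":0,"dz":20,"ax":0,"ay":0,"az":0},
    {"fingers":1.0,"dx":0,"dy":0,"dz":24,"ax":0,"ay":0,"az":0},
    {"fingers":1.0,"dx":0,"dy":0,"dz":24,"ax":0,"ay":0,"az":0},
  ],
)

```text
time: 15.1
tool_pos: [0.4659, 0.0894, 0.1543]
orientation: [-2.569, -1.807, 0.0]
force: [-0.0, 0.8, -1.3]
grip_width: 0.0114
grip_force: 44.9
```

```bash
python3 -c "
from h import *
goal([466,89.4,126.2],-19.73)"
```

```text
t 15.1 pos [465.9  89.4 154.3] toolx [0.338 0.941 0.   ] tooly [ 0.941 -0.338 -0.001] z [-0.001  0.001 -1.   ] q6 0.39
shift [ 0.1  0.1 28.1] turn [-0.001 -0.    -0.   ] F [-0.   0.8 -1.3] grip 11.4 44.91742551326752
```

Call:
arm_command(
  increments=[
    {"fingers":1.0,"dx":0,"dy":0,"dz":4,"ax":0,"ay":0,"az":0},
    {"fingers":1.0,"dx":0,"dy":0,"dz":8,"ax":0,"ay":0,"az":0},
    {"fingers":1.0,"dx":0,"dy":0,"dz":12,"ax":0,"ay":0,"az":0},
    {"fingers":1.0,"dx":0,"dy":0,"dz":16,"ax":0,"ay":0,"az":0},
    {"fingers":1.0,"dx":0,"dy":0,"dz":20,"ax":0,"ay":0,"az":0},
    {"fingers":1.0,"dx":0,"dy":0,"dz":24,"ax":0,"ay":0,"az":0},
    {"fingers":1.0,"dx":0,"dy":0,"dz":28,"ax":0,"ay":0,"az":0},
    {"fingers":1.0,"dx":0,"dy":0,"dz":28,"ax":0,"ay":0,"az":0},
    {"fingers":1.0,"dx":0,"dy":0,"dz":28,"ax":0,"ay":0,"az":0},
  ],
)

```text
time: 16.23
tool_pos: [0.4663, 0.0894, 0.1267]
orientation: [-2.569, -1.808, -0.001]
force: [0.6, 0.1, -0.8]
grip_width: 0.0115
grip_force: 44.9
```

Run:
```python
from h import *
goal([466,89.4,126.2],-19.73)
s=cams.get_image("side");t=cams.get_image("top")
Y=np.array([.338,.941]);X=np.array([.941,-.338]);c=np.array([466,89.4])
# predicted near lower collar edge (at -y, -x corner), 24x52 collar underside 115
for z in(105,115,119): print(z,pix("side",[np.r_[c+a*X-26*Y,z]/1e3 for a in(-12,12)]).round(1).tolist())
cv2.imwrite("pics/c6.png",np.vstack([cv2.resize(s[150:220,260:340],None,fx=8,fy=8,interpolation=cv2.INTER_CUBIC)]))
```

```text
t 16.23 pos [466.3  89.4 126.7] toolx [0.338 0.941 0.001] tooly [ 0.941 -0.338  0.   ] z [ 0.     0.001 -1.   ] q6 0.39
shift [-0.1 -0.2  0.5] turn [ 0.    -0.001 -0.   ] F [ 0.6  0.1 -0.8] grip 11.5 44.918038845062256
105 [[289.1, 195.4], [298.0, 197.0]]
115 [[289.0, 192.0], [297.9, 193.5]]
119 [[289.0, 190.6], [297.9, 192.2]]
```

View pics/c6.png

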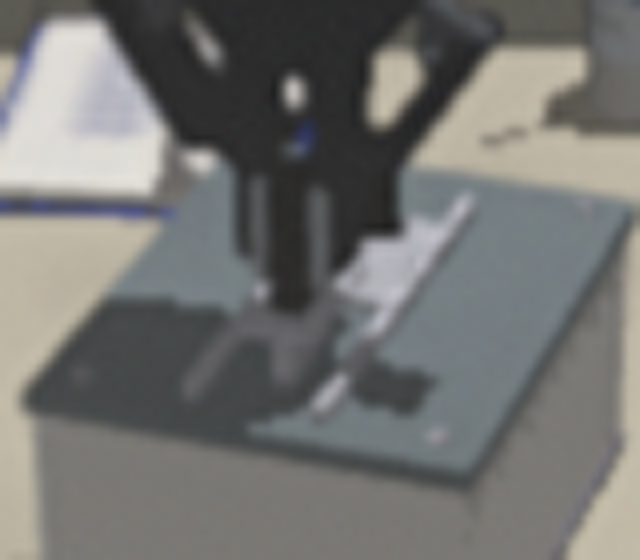

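The collar's front edge is at about crop (285,335), side row 192, which is where a 15 mm gap predicts. The blade runs down into the slot below it, forces are free, the grip is steady and the shutter is still open. Handing in.

```bash
python3 -c "
from plant import order
print(order.job_done())"
```

```text
the job is handed in; nothing more can be done
None
```

I slid the shutter fully open and handed the job in with the flat-grip carrier still held upright in the slot. Its collar is about 15 mm above the photometer's top by my estimate, and it met no resistance going in. The judge's verdict wasn't shown.

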